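Clamp a glued pit wall section with the pump clamp

TASK

Gently pick up the white pit wall section, stand it upright on the bed of the bench clamp, lengthwise and centred between the fixed jaw and the sprung pad, and let go of it. Then squeeze and release the clamp's trigger again and again (never shove the jaw by hand) until the pad presses on the wall's end and its spring is pushed in about halfway, never close to bottoming, which would crush the fresh glue joint. Finish without letting go, still holding that last squeeze with the fingers round trigger and handle and the trigger pulled all the way in; leave the car, the joiner tool and the beacon alone.

Things in the scene. Friction and masses are not known exactly. Their poses are not given: they have to be found in the camera images.
- wall: white plastic pit wall section, loose, about 80 g, an upright slab 90 long (its x axis) x 24 thick (y) x 48 high (z), either end the same; origin at the centre of its underside. Starts standing on the table. Pick it up by its 24 mm thickness with a light grip (20 to 40 N per finger is plenty; over about 60 N per finger damages it).
- clamp: grey bench clamp screwed to the table (fixed). Origin at table level below the centre of the wall's place; x points along the clamp from handle to fixed jaw, z up. Flat bed 70 wide (x -365 to +75), its top 10 above the table. A wall set at the origin just touches the fixed jaw; set up to 15 mm short of it, the pad pushes it home. Behind the pad (-x): jaw plate, rod, trigger, handle.
- fixed_jaw_face (a point): centre of the fixed jaw's face, at clamp x = +45, 34 above the table; the jaw block is 50 wide and reaches 58 above the table.
- jaw: steel rod with a cross-bar rack and an upright jaw plate (44 wide, up to 54 above the table, 10 thick) at its front, 30 behind the pad; slides along the clamp's x and stays where it is left (about 17 N of friction). Only the trigger may move it. Origin equals the clamp's origin when jaw_slide is 0.
- pad: black rubber pad 40 x 40 x 8 (height 14 to 54 above the table) on a spring in front of the jaw plate. Origin of no use; see pad_face.
- pad_face (a point): centre of the pad's pressing face, 34 above the table; at clamp x = -95 mm when jaw_slide and pad_spring are 0.
- jaw_slide (a joint): travel of the rod and jaw plate towards the fixed jaw, 0 to 0.085 m; starts at 0.002 to 0.026 (24 to 48 mm of space beyond the wall's 90 mm). Each full squeeze of the trigger takes it about 12 mm forward (8 to 13); it does not go back when the trigger is let go.
- pad_spring (a joint): how far the pad is pushed back towards the jaw plate, 0 (free) to 0.030 m (bottomed). 450 N per m: halfway is about 7 N; 6 to 25 mm is a good clamping; beyond 30 mm it bottoms and crushes.
- trigger: steel lever with a black cross-bar at its upper end (14 mm thick round bar, 40 wide, lying across the clamp), rising from between two steel cheeks (38 wide, up to 88 above the table), between the jaw side and the handle, pivoted 77 above the table at clamp x = -225. Body origin at the pivot.
- trigger_grip (a point): middle of the trigger's cross-bar, about 130 above the table; at clamp x = -212 when released, -238 when fully squeezed. Squeeze it towards the handle (towards -x) with about 10 to 20 N; a spring brings it back when let go.
- trigger_squeeze (a joint): angle of the trigger: 0 released, 0.48 rad fully squeezed in (stop). The rod is pushed during the squeeze, in steps of a 6 mm rack.
- handle: fixed black upright handle behind the trigger, 12 thick (clamp x -263 to -251), 26 wide, from 40 to 155 above the table. Over the outsides of handle and cross-bar it measures 58 with the trigger released, 32 with it fully in: two fingers from above, closing along the clamp's x, go round both. Origin at the centre of its underside.
- handle_grip (a point): centre of the handle at the height of the cross-bar, 130 above the table, clamp x = -257.
- racer: blue slot car, 125 x 62 x 38, loose bystander; origin under its centre.
- joiner: flat steel T-shaped track joiner tool, 122 long, 5 thick, loose bystander; origin under the shank's centre.
- beacon: timing beacon, round yellow post with a ball top on a 50 mm square black foot, 77 high, loose bystander; origin under its centre.
Things that resemble listed ones, but are neither listed nor needed, are in the scene too. What is meant by the wall is not brown, pink or purple, and is the larger of those in its own colour.

How it is judged (in metres and radians):
On the way, in this order (a step that is already met when the one before it is completed fails the run):
1. the wall section stands on the clamp's bed, in line and centred, let go, the pad not yet pressing on it (y of wall in the frame of clamp between -0.01 and 0.01 m and z of wall in the frame of clamp between 0.006 and 0.014 m and angle between wall's own z axis and vertical below 0.08 rad and angle between the x axis of wall and the x axis of clamp, either way round below 0.12 rad and x of wall in the frame of clamp between -0.045 and 0.006 m and contact force between the fingers and wall below 0.1 N and contact force between pad and wall below 0.3 N and linear speed of wall below 0.02 m/s), for 0.2 s.
2. the trigger is squeezed in (value of joint trigger_squeeze above 0.36 rad), for 0.05 s.
At the end, for the whole second after the job is handed in: The wall stands upright on the bed against the fixed jaw (within 6 mm along, 10 mm across, 0.12 rad), free of the fingers; the pad presses it with 2.5 to 11.8 N (spring pushed in about 6 to 26 mm); the fingers hold trigger and handle, over 2 N on each, the trigger squeezed in beyond 0.36 rad (y of wall in the frame of clamp between -0.01 and 0.01 m and z of wall in the frame of clamp between 0.006 and 0.014 m and angle between wall's own z axis and vertical below 0.08 rad and angle between the x axis of wall and the x axis of clamp, either way round below 0.12 rad and x of wall in the frame of clamp between -0.006 and 0.006 m and linear speed of wall below 0.02 m/s and contact force between the fingers and wall below 0.1 N and contact force between pad and wall between 2.5 and 11.8 N and value of joint trigger_squeeze above 0.36 rad and contact force between the fingers and trigger above 2 N and contact force between the fingers and handle above 2 N); the arm keeps its last pose, push and grip.
It fails at once if the pad crushes the wall (over 14 N) (contact force between pad and wall above 14 N).
It fails at once if the fingers squeeze the wall too hard (contact force between the fingers and wall above 130 N).
It fails at once if the robot pushes the jaw or pad by hand (contact force between any of the fingers, the arm and jaw above 5 N).
It fails at once if the car, the joiner tool or the beacon is disturbed (distance of any of racer, joiner, beacon from where it was at the start of the episode above 0.025 m).
It also fails if it takes over 54 s, if anything falls off the work surface, if the arm or the gripper's body presses on something with over 40 N, if the wrist force passes 120 N, or if a joint passes its speed limit or range.

ROBOT

A 6-joint arm with a two-finger parallel gripper is mounted at the origin on the work surface. World frame = base frame: x ahead of the robot, y to its left, z up, the work surface at z = 0. Lengths are in mm, angles in rad, forces in N, time in s.
With the tool pointing down it reaches from about 350 to 775 mm from the base axis. Payload 7.3 kg.
Tool frame: the origin (TCP) lies midway between the tips of the shut fingers; the grasp point (between the pads) lies 19 mm behind it (bot.tcp_to_grasp is the distance from the TCP to the grasp point, in mm); z points along the fingers, y is the line along which they close (so a half turn about z gives the same grasp; the last joint's range is limited). The gripper opens to 92 mm and grips with 3 to 60 N. Pads are 19 mm wide; open, the fingers measure 130 mm over their backs; the gripper's body (75 mm by 190 mm) begins 47 mm behind the grasp point.
Start: joints at [-1.284, 0.342, 1.524, -0, 1.275, -0.146], TCP at [220.216, -476.602, 226.741] pointing down, gripper open.
Joint ranges: [-2.53, 2.53], [-0.77, 2.02], [0.04, 2.7], [-1, 4.14], [0.28, 2.66], [-3.11, 3.11]. Speed limits (rad/s): [2.57, 2.57, 3.14, 3.14, 3.14, 3.14].

INTERFACE

Orientations are given as [roll, pitch, yaw] about the fixed x, y, z axes, in that order (R = Rz(yaw) Ry(pitch) Rx(roll)).
In Python, from plant import bot, viewer gives the robot as it stands. The module is installed in compiled form; this text tells all that it offers.
- The arm moves only by the shell command python3 -m handwheel 'ROWS'. ROWS is text: rows parted by semicolons, each of 7 numbers parted by spaces: the shift along the tool's x, y, z scaled (see below), then the turn, a rotation vector about the tool's x, y, z scaled (see below), then the opening, from -1 (shut) to 1 (fully open), so that 0 is half open. In form: tx ty tz rx ry rz gripper; .... A call has 1 to 8 rows; each row is the pose to reach, as a shift and turn from the pose commanded when the call began, along the tool's axes at that moment, turning the shorter way round; what a row does not reach only later rows make up. The controller multiplies each number of a shift by 10 cm and each number of a turn by pi rad. A row lasts 1/12 s, in which the tool goes at most 41.7 mm and 7.16 degrees, less where a joint would pass 70% of its speed; a pose out of reach is approached as far as the arm can. A call with a number of a shift or a turn outside -1 to 1 is refused whole. A call with a gripper value outside its range is refused whole. The fingers move at their own pace and stop on an object; the grip force is fixed at half the most. Time passes only in rows, so rows that repeat a pose let the fingers close. It gives the time, the measured TCP pose, the force, the opening and the grip force at its end, in the units of the state.
- bot.get_obs(): the state, without advancing time (a new reading comes with each control period).
- viewer.capture(name): name is "scene" or "side" or "wrist"; returns a dict with "frame" (400x640x3 uint8, red, green, blue), "fov_y" (degrees; the focal length in pixels is half the picture's height over the tangent of half this angle, whatever the lens; pixels are square), "cx", "cy" (the principal point, pixels), "T" (4x4, takes a point from camera to world coordinates). Camera axes: x right, y down, z forward; pixel columns grow to the right and rows downward; lengths in mm; the calibration is good to about 2 mm. A picture is of the moment at which its call begins. There is no depth.
- bot.close_job(): hands the job in; it is judged then, once.
Trained networks look in a picture, given as the dict that the camera call returned (one of the last four; its "shot" number tells which), for a name from the list of things; names that differ only in an ending like _2 or _b are one class to them, and where a whole thing is asked for, a point or a joint stands for the part that bears it (a point fixed in the world has none). Each returns a list of dicts, best first, with "score" (0 to 1); they miss things now and then, are a little off and sometimes report something else, mostly with a low value. They report only what shows in the picture. A call takes as long as a camera call. They do not tell look-alikes from the thing itself.
- viewer.recognise(target, picture): "centre" ([column, row] in pixels, amid what is visible of it).
- viewer.cut_out(target, picture): "pixels" (400x640 bool, what is visible of it) and "centre" ([column, row] in pixels, amid what is visible of it).
The state is a dict: "time": time; "joint_positions": joint angles; "dq": joint speeds; "tau": joint torques, N m; "tool_pos": TCP position; "tcp_rot": TCP orientation; "contact_force": force on the tool from outside, world axes, zero at the start; "moment": the same for the moment, N m; "grip_width": finger opening in mm; "finger_force": force on a finger pad.
Only numpy, scipy, OpenCV 4.12 (cv2) and the standard library are available. Lean on these libraries where they do the work, as an engineer would, in place of code of your own. Each camera call takes 0.05 s, during which the arm holds its last target. There are 200 camera calls.

## Working session

There is one attempt and no reset: what is moved stays moved. The work goes in short steps, Python scripts to look and compute and a shell command to move; the robot and the scene stay as the last step left them, time stands still between calls to the robot, and variables do not carry over. Pictures are saved under pics/ and viewed, at most 10 in all, crops included, and the job is handed in when it is done.

```bash
mkdir -p pics
cat > h.py <<'E'
import numpy as np, cv2
from plant import bot, viewer
from scipy.spatial.transform import Rotation as R
def ray(p,uv):
    h,w=p["frame"].shape[:2]; f=h/2/np.tan(np.radians(p["fov_y"])/2)
    d=np.array([(uv[0]-p["cx"])/f,(uv[1]-p["cy"])/f,1.]); T=np.array(p["T"])
    return T[:3,3],T[:3,:3]@d
def onz(p,uv,z):
    o,d=ray(p,uv); return o+d*(z-o[2])/d[2]
def proj(p,X):
    h,w=p["frame"].shape[:2]; f=h/2/np.tan(np.radians(p["fov_y"])/2)
    T=np.array(p["T"]); c=T[:3,:3].T@(np.array(X)-T[:3,3])
    return np.array([p["cx"]+f*c[0]/c[2],p["cy"]+f*c[1]/c[2]])
def save(p,n): cv2.imwrite(f"pics/{n}.png",p["frame"][:,:,::-1])
def tool():
    o=bot.get_obs(); return np.array(o["tool_pos"]),R.from_euler("xyz",o["tcp_rot"]),o
def go(pos,rot):
    p,r,o=tool()
    return np.r_[r.inv().apply(np.array(pos)-p)/100,(r.inv()*rot).as_rotvec()/np.pi].round(4)
E
python3 - <<'E'
from h import *
ims={}
for n in ("scene","side"):
    p=viewer.capture(n); ims[n]=p["frame"]
    print(n,p["fov_y"],np.array(p["T"]).round(2).tolist())
    for t in ["wall","clamp","handle","handle_grip","trigger_grip","pad_face","fixed_jaw_face","racer","joiner","beacon"]:
        print(t,[(np.round(d["centre"]).tolist(),round(d["score"],2)) for d in viewer.recognise(t,p)][:4])
    save(p,n+"0")
print(bot.get_obs())
E
```

```text
scene 45.26526382997536 [[-0.49, 0.76, -0.44, 993.39], [0.87, 0.41, -0.26, 353.45], [-0.01, -0.51, -0.86, 1173.87], [0.0, 0.0, 0.0, 1.0]]
wall [([452.0, 284.0], 0.81), ([448.0, 206.0], 0.81), ([385.0, 226.0], 0.79), ([442.0, 249.0], 0.72)]
clamp [([267.0, 261.0], 0.95)]
handle [([224.0, 231.0], 0.59)]
handle_grip [([221.0, 231.0], 0.69)]
trigger_grip [([288.0, 263.0], 0.6)]
pad_face [([293.0, 261.0], 0.72)]
fixed_jaw_face [([269.0, 261.0], 0.61)]
racer [([324.0, 221.0], 0.55)]
joiner [([227.0, 179.0], 0.48), ([268.0, 258.0], 0.47)]
beacon [([404.0, 318.0], 0.75), ([221.0, 232.0], 0.32)]
side 49.86882426737834 [[-0.71, -0.47, 0.53, 17.01], [-0.7, 0.49, -0.51, 501.4], [-0.02, -0.73, -0.68, 694.19], [0.0, 0.0, 0.0, 1.0]]
wall [([172.0, 340.0], 0.88), ([305.0, 384.0], 0.84), ([238.0, 356.0], 0.73), ([244.0, 296.0], 0.72)]
clamp [([303.0, 184.0], 0.74), ([172.0, 273.0], 0.24)]
handle [([334.0, 128.0], 0.69), ([304.0, 186.0], 0.23)]
handle_grip []
trigger_grip [([287.0, 194.0], 0.71), ([319.0, 134.0], 0.67)]
pad_face [([288.0, 191.0], 0.49), ([332.0, 127.0], 0.46)]
fixed_jaw_face [([301.0,
[... 191 characters left out ...]
1.1, 'joint_positions': array([-1.28397698e+00,  3.42005811e-01,  1.52412716e+00, -1.70014167e-05,
        1.27536829e+00, -1.46028368e-01]), 'dq': array([ 8.24047201e-04,  4.05534550e-05, -6.27397910e-04, -4.68966527e-04,
       -7.10527716e-04,  1.99744272e-04]), 'tau': array([-3.13682751e-03, -4.31143677e+01, -2.44482422e+01,  7.13308691e-02,
        4.82602639e-02,  1.65739073e-05]), 'tool_pos': array([ 220.22159765, -476.59595666,  226.72799396]), 'tcp_rot': array([3.14150460e+00, 2.93913137e-05, 4.32852661e-01]), 'contact_force': array([-0.07980385,  0.1210496 ,  0.57664732]), 'moment': array([ 0.01309791,  0.03175698, -0.06182097]), 'finger_force': 0.0, 'grip_width': 92.0930106184398}
```

View pics/scene0.png

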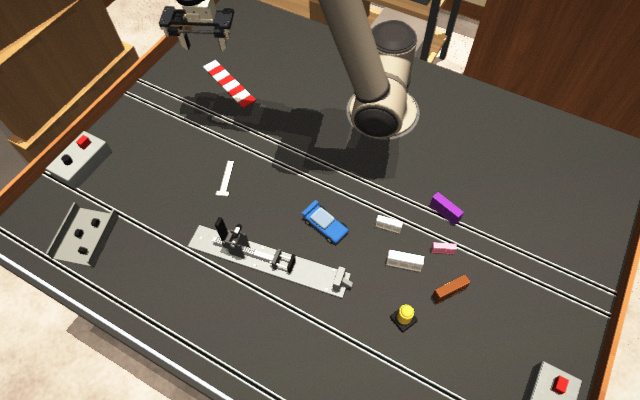

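View pics/side0.png

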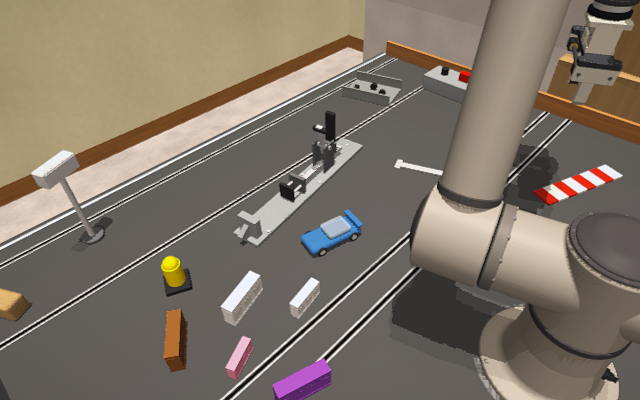

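The scene picture shows the large white wall at about (406,260), a smaller white look-alike at (390,224), and the clamp from (195,235), the handle end, to (348,285), the fixed jaw. In the side view the wall is at (242,297).

```bash
cat > fit.py <<'E'
from h import *
from scipy.optimize import minimize
def box(x0,x1,y0,y1,z0,z1): return np.array([[x,y,z] for x in(x0,x1) for y in(y0,y1) for z in(z0,z1)],float)
def sil(p,boxes,q,s=4):
    r=R.from_euler("z",q[2]); m=np.zeros((400*s,640*s),np.uint8)
    for b in boxes:
        P=r.apply(b)+[q[0],q[1],0]; uv=np.array([proj(p,X) for X in P])
        cv2.fillConvexPoly(m,cv2.convexHull(np.round((uv+.5)*s).astype(np.int32)),1)
    return cv2.resize(m*255,(640,400),interpolation=cv2.INTER_AREA)/255.
def fit(views,boxes,q0):
    def c(v):
        q=[v[0],v[1],v[2]/100]; t=0
        for p,m in views:
            s=sil(p,boxes,q); t+=np.abs(s-m).sum()/m.sum()
        return t
    best=minimize(c,[q0[0],q0[1],q0[2]*100],method="Nelder-Mead",options=dict(initial_simplex=[[q0[0],q0[1],q0[2]*100],[q0[0]+15,q0[1],q0[2]*100],[q0[0],q0[1]+15,q0[2]*100],[q0[0],q0[1],q0[2]*100+15]],xatol=.1,fatol=1e-4))
    return best.x[0],best.x[1],best.x[2]/100,best.fun
E
python3 - <<'E'
from fit import *
W=[box(-45,45,-12,12,0,48)]
V=[];C=[]
for n,uv in (("scene",(406,260)),("side",(242,297))):
    p=viewer.capture(n)
    ds=viewer.cut_out("wall",p); d=min(ds,key=lambda d:np.hypot(*(np.array(d["centre"])-uv)))
    print(n,d["centre"],d["score"],d["pixels"].sum(), onz(p,d["centre"],24).round())
    V.append((p,d["pixels"].astype(float)))
    dc=viewer.cut_out("clamp",p)[0]; print("clamp",dc["centre"],dc["pixels"].sum()); C.append((p,dc["pixels"].astype(float)))
q0=onz(V[0][0],V[0][0] is not None and (406,260),24)
rs=[fit(V,W,(q0[0],q0[1],a)) for a in (0,.8,1.6,2.4)]
for r in rs: print("wall",np.round(r,3))
# clamp init from bed ends at z=10
p=C[0][0]; a=onz(p,(193,238),10); b=onz(p,(348,286),10); d=b-a; print(a,b,np.hypot(*d[:2]))
yaw=np.arctan2(d[1],d[0]); o=b-d/np.linalg.norm(d)*75
B=[box(-365,75,-35,35,0,10),box(45,65,-25,25,0,58),box(-263,-251,-13,13,0,155),box(-240,-205,-19,19,0,88),box(-110,-95,-20,20,14,54)]
r=fit(C,B,(o[0],o[1],yaw)); print("clamp",o,yaw,np.round(r,3))
out=[]
for (p,m) in C:
    f=p["frame"].copy(); s=sil(p,B,r[:3]); w=sil(p,W,min(rs,key=lambda t:t[3])[:3])
    for mm,col in ((s,(255,0,0)),(w,(0,255,0))):
        cs,_=cv2.findContours((mm>.5).astype(np.uint8),cv2.RETR_EXTERNAL,cv2.CHAIN_APPROX_NONE); cv2.drawContours(f,cs,-1,col,1)
    cs,_=cv2.findContours(m.astype(np.uint8),cv2.RETR_EXTERNAL,cv2.CHAIN_APPROX_NONE); cv2.drawContours(f,cs,-1,(0,200,255),1)
    out.append(f)
im=np.vstack([cv2.resize(out[0][190:340,170:440],(800,444)[:2])[:300*2] if 0 else cv2.resize(out[0][200:320,170:450],(700,300)),cv2.resize(out[1][100:330,130:410],(350,300)).repeat(2,1)[:, :700]])
im=np.vstack([cv2.resize(out[0][200:320,170:450],(700,300)),cv2.resize(out[1][100:330,50:587],(700,300))])
cv2.imwrite("pics/fit.png",im[:,:,::-1])
E
```

```text
scene [404.9, 261.3] 0.82 592 [454. 280.  24.]
clamp [267.1, 258.6] 4584
side [241.3, 299.4] 0.86 1160 [456. 280.  24.]
clamp [302.2, 184.9] 4651
wall [ 4.53554e+02  2.77890e+02 -1.27300e+00  2.17000e-01]
wall [4.52992e+02 2.77876e+02 1.87200e+00 2.19000e-01]
wall [4.53124e+02 2.77924e+02 1.86200e+00 2.20000e-01]
wall [4.5373e+02 2.7786e+02 1.8790e+00 2.1900e-01]
[ 660.64048808 -253.44212307   10.        ] [579.89887478 179.61470243  10.        ] 440.51949132293805
clamp [593.64541975 105.88524766  10.        ] 1.7551256567037823 [5.93383e+02 1.00462e+02 1.73900e+00 2.23000e-01]
```

View pics/fit.png

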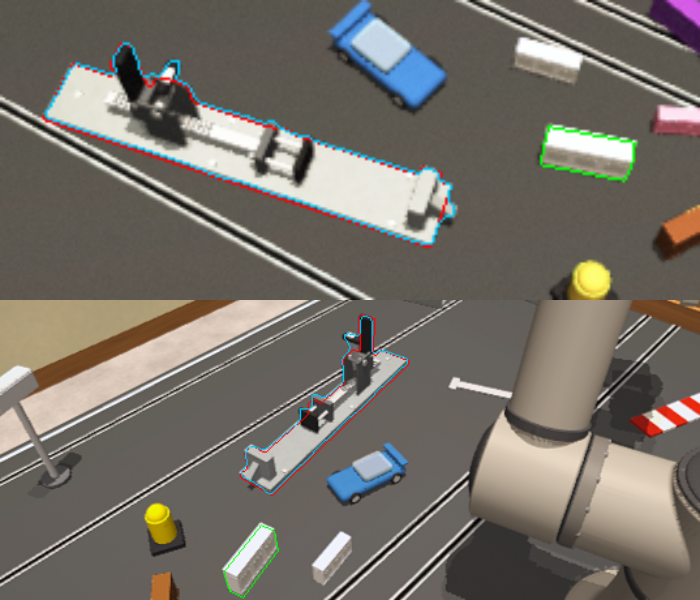

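The fit contours match both images well: the wall is at about (453,278) with yaw 1.87, and the clamp origin at about (593,102) with yaw 1.75. I'll travel round to the wall.

```bash
python3 -m handwheel '1 0 0 0 0 0 1;1 0 0 0 0 0 1;1 0 0 0 0 0 1;1 0 0 0 0 0 1' | tail -2
python3 -m handwheel '1 -1 0 0 0 0 1;1 -1 0 0 0 0 1;1 -1 0 0 0 0 1;1 -1 0 0 0 0 1;1 -1 0 0 0 0 1' | tail -2
python3 -m handwheel '1 -1 0 0 0 0 1;1 -1 0 0 0 0 1;1 -1 0 0 0 0 1;1 -1 0 0 0 0 1;1 -1 0 0 0 0 1' | tail -2
python3 -m handwheel '1 -1 0 0 0 0 1;1 -1 0 0 0 0 1;1 -1 0 0 0 0 1;1 -1 0 0 0 0 1;1 -1 0 0 0 0 1' | tail -2
python3 -m handwheel '0.6 -1 0 0 0 0 1;0.6 -1 0 0 0 0 1;0.6 -1 0 0 0 0 1;0.6 -1 0 0 0 0 1' | tail -2
python3 -m handwheel '0.3 -1 0 0 0 -0.458 0.2;0.3 -1 0 0 0 -0.458 0.2;0.3 -1 0 0 0 -0.458 0.2;0.3 -1 0 0 0 -0.458 0.2;0.3 -1 0 0 0 -0.458 0.2;0.3 -1 0 0 0 -0.458 0.2;0.3 -1 0 0 0 -0.458 0.2;0.3 -1 0 0 0 -0.458 0.2' | tail -2
python3 -c "
from h import *
p,r,o=tool();print(p,o['tcp_rot'],o['time'],go([453.3,278,120],R.from_euler('xyz',[np.pi,0,1.872])))"
```

```text
grip_width: 91.9
finger_force: 0.0
grip_width: 92.0
finger_force: 0.0
grip_width: 92.0
finger_force: 0.0
grip_width: 91.8
finger_force: 0.0
grip_width: 91.7
finger_force: 0.0
grip_width: 55.4
finger_force: 0.0
[456.52856707 180.09893611 226.57308875] [3.14109914e+00 1.24736258e-03 1.43717718e+00] 3.9833 [ 9.6730e-01 -1.6290e-01  1.0644e+00  1.0000e-04  4.0000e-04 -1.3840e-01]
```

```bash
python3 -m handwheel '0.967 -0.163 0.7 0 0 -0.138 0.2;0.967 -0.163 0.7 0 0 -0.138 0.2;0.967 -0.163 0.7 0 0 -0.138 0.2;0.967 -0.163 0.7 0 0 -0.138 0.2;0.967 -0.163 0.7 0 0 -0.138 0.2' | tail -1
python3 - <<'E'
from fit import *
p=viewer.capture("wrist"); save(p,"w1")
W=[box(-45,45,-12,12,0,48)]
ds=viewer.cut_out("wall",p)
for d in ds: print(d["centre"],d["score"],d["pixels"].sum(),onz(p,d["centre"],48).round())
d=max(ds,key=lambda d:d["pixels"].sum())
q=fit([(p,d["pixels"].astype(float))],W,(453.3,278,1.872)); print(np.round(q,3))
t,r,o=tool();print(t,o['tcp_rot'],o['time'],go([q[0],q[1],15],R.from_euler('xyz',[np.pi,0,q[2]])))
E
```

```text
finger_force: 0.0
[256.3, 79.5] 0.87 1792 [373. 357.  48.]
[224.8, 224.9] 0.85 1033 [375. 227.  48.]
[390.0, 46.5] 0.78 4879 [467. 411.  48.]
[120.9, 86.0] 0.74 6483 [270. 320.  48.]
[324.4, 187.6] 0.6 2796 [451. 287.  48.]
[632.559 -39.963   2.185   1.   ]
[453.89564173 278.95075748 156.78665863] [3.14121950e+00 9.28559476e-04 1.86264887e+00] 4.5 [-3.5670e+00  7.9300e-01  1.4215e+00  1.0000e-04  3.0000e-04 -1.0260e-01]
```

View pics/w1.png

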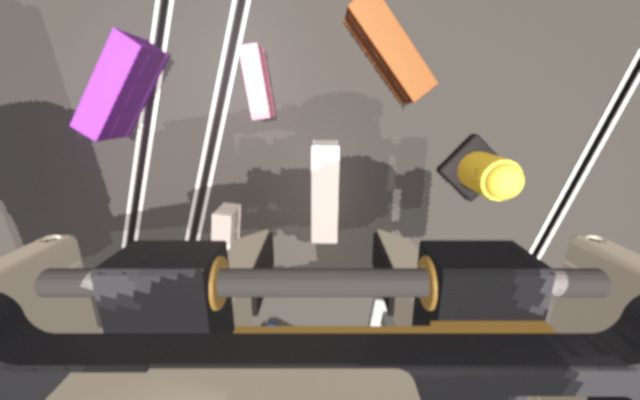

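The wrist view shows the wall, about (325,190), midway between the fingers at columns 265 and 385, and parallel to the pads. The small white one at (225,225) clears the left finger. I'll go down and grip.

```bash
python3 -m handwheel '0 0 0.3 0 0 0 0.1;0 0 0.7 0 0 0 0.1;0 0 1 0 0 0 0.1;0 0 1 0 0 0 0.1' | tail -1
python3 -m handwheel '0 0 0.2 0 0 0 0.1;0 0 0.42 0 0 0 0.1;0 0 0.42 0 0 0 0.1;0 0 0.42 0 0 0 0.1' | cat
python3 -m handwheel '0 0 0 0 0 0 -0.3;0 0 0 0 0 0 -0.5;0 0 0 0 0 0 -0.6;0 0 0 0 0 0 -0.7;0 0 0 0 0 0 -0.8;0 0 0 0 0 0 -0.8;0 0 0 0 0 0 -0.8' | cat
```

```text
finger_force: 0.0
time: 5.17
tool_pos: [453.5, 280.1, 16.0]
tcp_rot: [3.141, 0.0, 1.864]
contact_force: [-0.0, -1.0, -0.3]
grip_width: 50.3
finger_force: 0.0
time: 5.75
tool_pos: [453.0, 281.0, 15.5]
tcp_rot: [3.14, 0.0, 1.866]
contact_force: [-0.2, -0.9, 6.7]
grip_width: 23.3
finger_force: 30.0
```

```bash
python3 -m handwheel '0 0 -0.3 0 0 0 -0.8;0 0 -0.7 0 0 0 -0.8;0 0 -1 0 0 0 -0.8;0 0 -1 0 0 0 -0.8' | tail -2
python3 -c "
from h import *
print(go([594.4,98,115],R.from_euler('xyz',[np.pi,0,1.745])))"
```

```text
grip_width: 23.7
finger_force: 30.0
[-2.1684e+00  7.9020e-01  6.1600e-02  3.3000e-03 -6.0000e-04  3.8700e-02]
```

```bash
python3 -m handwheel '-0.3 0.1 0 0 0 0 -0.8;-0.6 0.2 0 0 0 0 -0.8;-0.9 0.3 0 0 0 0 -0.8;-0.9 0.3 0 0 0 0 -0.8' | tail -1
python3 -m handwheel '-0.3 0.1 0 0 0 0.0387 -0.8;-0.6 0.2 0 0 0 0.0387 -0.8;-0.9 0.3 0 0 0 0.0387 -0.8;-0.9 0.3 0 0 0 0.0387 -0.8' | tail -1
python3 - <<'E'
from h import *
v=go([594.4,98,115],R.from_euler('xyz',[np.pi,0,1.745])); print(v)
for n in ("scene","side"):
    p=viewer.capture(n); print(n,[(np.round(d["centre"]).tolist(),round(d["score"],2)) for d in viewer.recognise("wall",p)][:5])
E
```

```text
finger_force: 30.0
finger_force: 30.0
[-0.2869  0.2496 -0.01    0.0004  0.0006 -0.0012]
scene [([387.0, 225.0], 0.8), ([452.0, 286.0], 0.73), ([442.0, 247.0], 0.7), ([446.0, 207.0], 0.7)]
side [([177.0, 339.0], 0.9), ([302.0, 383.0], 0.9), ([240.0, 359.0], 0.86), ([258.0, 200.0], 0.81), ([306.0, 298.0], 0.74)]
```

```bash
python3 -m handwheel '-0.29 0.25 0 0 0 0 -0.8;-0.29 0.25 0.1 0 0 0 -0.8;-0.29 0.25 0.3 0 0 0 -0.8;-0.29 0.25 0.3 0 0 0 -0.8' | tail -1
python3 - <<'E'
from fit import *
t,r,o=tool();print(t,o['tcp_rot'],o['time'])
W=[box(-45,45,-12,12,t[2]-15.5,t[2]+32.5)]
C=(593.5,103,1.745)
out=[]
for n in ("wrist","side"):
    p=viewer.capture(n); f=p["frame"].copy()
    for b,q,col in ((W[0],(t[0],t[1],o['tcp_rot'][2]),(0,255,0)),(box(-365,75,-35,35,10,10),C,(255,0,0)),(box(45,60,-25,25,58,58),C,(255,255,0)),(box(-263,-251,-13,13,155,155),C,(0,255,255))):
        cs,_=cv2.findContours((sil(p,[b],q)>.5).astype(np.uint8),cv2.RETR_EXTERNAL,cv2.CHAIN_APPROX_NONE); cv2.drawContours(f,cs,-1,col,1)
    out.append(f)
    for k in ("pad_face","fixed_jaw_face"):
        for d in viewer.recognise(k,p)[:2]:
            w=onz(p,d["centre"],34); c=R.from_euler("z",-C[2]).apply(w-[C[0],C[1],0]); print(n,k,np.round(d["centre"]),round(d["score"],2),c.round(1))
cv2.imwrite("pics/pl.png",np.vstack([cv2.resize(out[0],(480,300)),cv2.resize(out[1][100:260,170:426],(480,300))])[:,:,::-1])
E
```

```text
finger_force: 30.0
[589.38050835 102.57928079  81.22320452] [-3.13529295e+00 -8.34499722e-04  1.74553989e+00] 7.2833
wrist pad_face [353. 319.] 0.46 [-80.8 -18.3  34. ]
wrist fixed_jaw_face [336. 151.] 0.84 [49.1 -3.9 34. ]
wrist fixed_jaw_face [348. 320.] 0.22 [-81.9 -15.   34. ]
side pad_face [292. 195.] 0.65 [-76.8  15.8  34. ]
side fixed_jaw_face [306. 186.] 0.71 [-120.3   23.7   34. ]
```

View pics/pl.png

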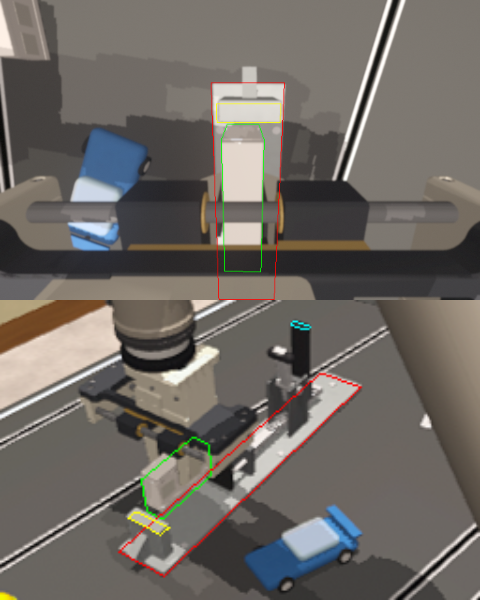

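The wrist view shows the wall (240,190) over the bed with the jaw block ahead at (250,110). The drawn bed outline matches and the arm was still settling. I'll measure again settled and zoomed.

Run:
```python
from fit import *
t,r,o=tool();print(t,o['tcp_rot'],o['time'])
C=(593.5,103,1.745)
p=viewer.capture("wrist"); f=p["frame"]
S=4; crop=cv2.resize(f[90:260,255:405],None,fx=S-0.6,fy=S-0.6,interpolation=cv2.INTER_CUBIC); s=S-0.6
def dr(b,q,col):
    uv=np.array([proj(p,X) for X in R.from_euler("z",q[2]).apply(b)+[q[0],q[1],0]])
    h=cv2.convexHull(np.round((uv+.5-[255,90])*s).astype(np.int32)); cv2.polylines(crop,[h],True,col,1)
y=o['tcp_rot'][2]; zt=t[2]+32.5
dr(box(-45,45,-12,12,zt,zt),(t[0],t[1],y),(0,255,0))
dr(box(-365,75,-35,35,10,10),C,(255,0,0)); dr(box(45,60,-25,25,58,58),C,(255,255,0)); 
cv2.imwrite("pics/z.png",crop[:,:,::-1])
```

```text
[592.35965366 102.41998787  85.85110444] [3.13976061e+00 3.18228272e-04 1.74552397e+00] 7.5833
```

View pics/z.png

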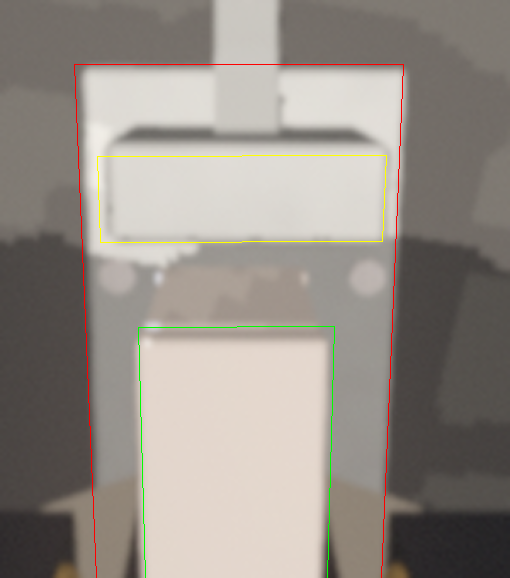

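Settled view: the wall's front edge is at row 338, about 1.5 mm behind where I predicted, and the jaw block is at rows 145–240, centred on about column 249. The clamp centre therefore moves about 1 mm. I'll work out the lowering.

```bash
python3 -c "
from h import *
print(go([595.6,97.8,26],R.from_euler('xyz',[np.pi,0,1.745])))"
```

```text
[-4.950e-02  2.330e-02  5.978e-01  5.000e-04  1.000e-04  1.000e-04]
```

```bash
python3 -m handwheel '-0.05 0.023 0.1 0 0 0 -0.8;-0.05 0.023 0.25 0 0 0 -0.8;-0.05 0.023 0.4 0 0 0 -0.8;-0.05 0.023 0.5 0 0 0 -0.8;-0.05 0.023 0.56 0 0 0 -0.8;-0.05 0.023 0.59 0 0 0 -0.8;-0.05 0.023 0.59 0 0 0 -0.8;-0.05 0.023 0.59 0 0 0 -0.8' | cat
```

```text
time: 8.3
tool_pos: [595.5, 97.3, 26.1]
tcp_rot: [3.141, 0.0, 1.745]
contact_force: [-0.9, -0.2, -0.4]
grip_width: 23.4
finger_force: 30.0
```

```bash
python3 -m handwheel '0 0 0.006 0 0 0 -0.8;0 0 0.008 0 0 0 -0.8;0 0 0.008 0 0 0 -0.8' | sed -n 4p
python3 -m handwheel '0 0 0 0 0 0 -0.4;0 0 0 0 0 0 -0.3;0 0 0 0 0 0 -0.1;0 0 0 0 0 0 0;0 0 0 0 0 0 0;0 0 0 0 0 0 0' | cat
python3 -m handwheel '0 0 -0.2 0 0 0 0;0 0 -0.5 0 0 0 0.1;0 0 -0.9 0 0 0 1;0 0 -1 0 0 0 1;0 0 -1 0 0 0 1' | tail -1
python3 -m handwheel '0 0 -0.4 0 0 0 1;0 0 -0.8 0 0 0 1;0 0 -0.8 0 0 0 1' | tail -1
python3 - <<'E'
from fit import *
t,r,o=tool();print(t,o['tcp_rot'],o['time'])
C=(594.5,103.2,1.745)
p=viewer.capture("wrist"); f=p["frame"].copy()
for b,q,col in ((box(-52,38,-12,12,58,58),C,(0,255,0)),(box(-365,75,-35,35,10,10),C,(255,0,0)),(box(45,60,-25,25,58,58),C,(255,255,0))):
    uv=np.array([proj(p,X) for X in R.from_euler("z",q[2]).apply(b)+[q[0],q[1],0]])
    cv2.polylines(f,[cv2.convexHull(np.round(uv).astype(np.int32))],True,col,1)
for n in ("scene",):
    p2=viewer.capture(n)
f2=p2["frame"]
cv2.imwrite("pics/rel.png",np.vstack([f[60:260,220:420].repeat(2,0).repeat(2,1)[:300], cv2.resize(f2[215:305,185:365],(400,200))])[:,:,::-1])
c=np.array([-234,0,0]); 
for a in (-234,): print(go(R.from_euler("z",C[2]).apply([a,0,0])+[C[0],C[1],t[2]],R.from_euler('xyz',[np.pi,0,C[2]-np.pi/2])))
E
```

```text
contact_force: [0.5, 0.4, 3.6]
time: 9.05
tool_pos: [595.0, 97.3, 24.8]
tcp_rot: [-3.141, 0.0, 1.745]
contact_force: [-0.0, 0.0, 0.4]
grip_width: 45.8
finger_force: 0.0
finger_force: 0.0
finger_force: 0.0
[598.15573517  97.52580518 211.58639144] [3.13024183e+00 1.61467171e-03 1.74480560e+00] 9.7167
[-2.2808e+00  6.0000e-04 -6.0700e-02  6.0000e-04 -4.0000e-04  4.9990e-01]
```

View pics/rel.png

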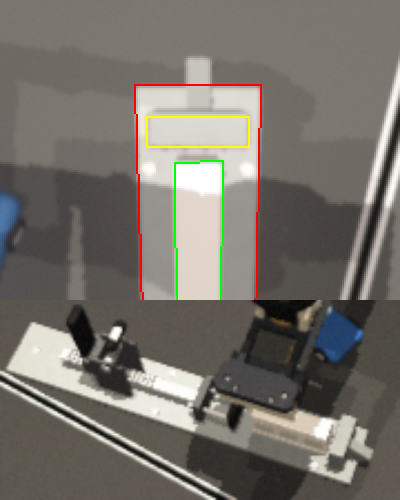

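The wall stands free on the bed and matches the drawn target outline: in line, centred, about 7 mm short of the jaw. Next I go above the trigger and handle.

```bash
python3 -m handwheel '-0.4 0 0 0 0 0 1;-0.8 0 0 0 0 0 1;-1 0 0 0 0 0 1' | tail -1
python3 -m handwheel '-0.4 0 0 0 0 0 1;-0.8 0 0 0 0 0 1;-1 0 0 0 0 0 1' | tail -1
python3 -m handwheel '-0.28 0 0 0 0 0.5 1;-0.28 0 0 0 0 0.5 1;-0.28 0 0 0 0 0.5 1;-0.28 0 0 0 0 0.5 1;-0.28 0 0 0 0 0.5 1;-0.28 0 0 0 0 0.5 1;-0.28 0 0 0 0 0.5 1' | tail -1
python3 - <<'E'
from h import *
C=(594.5,103.2,1.745)
print(tool()[0],tool()[2]["tcp_rot"],go(R.from_euler("z",C[2]).apply([-234,0,0])+[C[0],C[1],195],R.from_euler('xyz',[np.pi,0,C[2]-np.pi/2])))
E
```

```text
finger_force: 0.0
finger_force: 0.0
finger_force: 0.0
[ 633.45209405 -126.94277535  201.67432585] [-3.13696704e+00  2.00021799e-03  8.63466639e-01] [ 0.0082  0.0146  0.0667 -0.0012  0.0011  0.2194]
```

```bash
python3 -m handwheel '0.01 0.01 0 0 0 0.22 1;0.01 0.01 0 0 0 0.22 1;0.01 0.01 0 0 0 0.22 1;0.01 0.01 0 0 0 0.22 1;0.01 0.01 0 0 0 0.22 1;0.01 0.01 0 0 0 0.22 1;0.01 0.01 0 0 0 0.22 1;0.01 0.01 0 0 0 0.22 1' | tail -1
python3 - <<'E'
from fit import *
t,r,o=tool(); C=(594.5,103.2,1.745); print(t,o["tcp_rot"],o["time"])
p=viewer.capture("wrist"); f=p["frame"].copy()
for b,col in ((box(-263,-251,-13,13,155,155),(0,255,255)),(box(-219,-205,-20,20,130,130),(0,255,0)),(box(-365,75,-35,35,10,10),(255,0,0))):
    uv=np.array([proj(p,X) for X in R.from_euler("z",C[2]).apply(b)+[C[0],C[1],0]])
    cv2.polylines(f,[cv2.convexHull(np.round(uv).astype(np.int32))],True,col,1)
save({"frame":f},"tr")
print(go(R.from_euler("z",C[2]).apply([-236,0,0])+[C[0],C[1],111],R.from_euler('xyz',[np.pi,0,C[2]-np.pi/2])))
p=viewer.capture("side")
for n in ("pad_face","fixed_jaw_face"):
    for d in viewer.recognise(n,p)[:3]: print(n,d["centre"],d["score"],R.from_euler("z",-C[2]).apply(onz(p,d["centre"],34)-[C[0],C[1],0]).round(1))
E
```

```text
finger_force: 0.0
[ 635.19643374 -126.88807257  202.65412456] [-3.13995059  0.0032118   0.18088484] 11.5667
[-1.600e-03  2.380e-02  9.212e-01 -4.000e-04  8.000e-04  2.200e-03]
pad_face [289.4, 189.7] 0.69 [-89.1  -1.1  34. ]
pad_face [171.1, 274.5] 0.55 [236.  -40.3  34. ]
pad_face [313.2, 179.3] 0.21 [-151.    23.6   34. ]
fixed_jaw_face [309.6, 179.4] 0.84 [-146.    16.6   34. ]
```

View pics/tr.png

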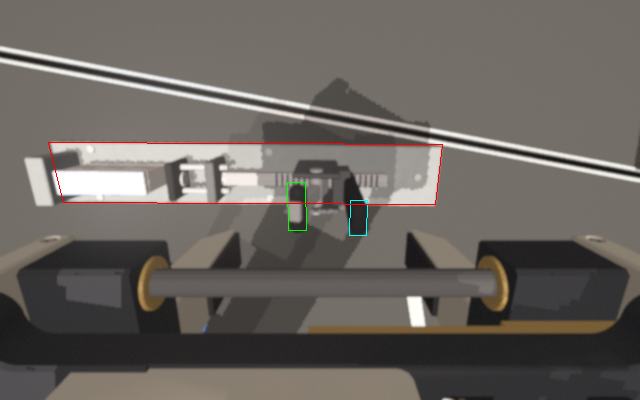

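The wrist view shows the trigger cross-bar at (298,205) and the handle top at (358,218), both on their predicted outlines and between the fingers at columns 225 and 425. I'll go down round both.

```bash
python3 -m handwheel '0 0.024 0.2 0 0 0 1;0 0.024 0.5 0 0 0 1;0 0.024 0.8 0 0 0 1;0 0.024 0.915 0 0 0 1;0 0.024 0.915 0 0 0 1;0 0.024 0.915 0 0 0 1' | cat
python3 - <<'E'
from fit import *
t,r,o=tool(); C=(594.5,103.2,1.745); print(R.from_euler("z",-C[2]).apply(t-[C[0],C[1],0]))
p=viewer.capture("wrist"); save(p,"tr2")
for n in ("pad","jaw"):
    for d in viewer.recognise(n,p)[:3]: print(n,d["centre"],d["score"],R.from_euler("z",-C[2]).apply(onz(p,d["centre"],54)-[C[0],C[1],0]).round(1))
E
```

```text
time: 12.27
tool_pos: [636.6, -129.5, 113.8]
tcp_rot: [3.142, 0.0, 0.179]
contact_force: [0.7, 0.7, 0.6]
grip_width: 91.6
finger_force: 0.0
[-236.49606261   -1.16730358  113.80903943]
pad [127.0, 208.9] 0.97 [-90.9  -3.1  54. ]
jaw [176.0, 206.3] 0.61 [-127.3   -5.3   54. ]
jaw [127.6, 206.0] 0.23 [-91.7  -5.4  54. ]
```

View pics/tr2.png

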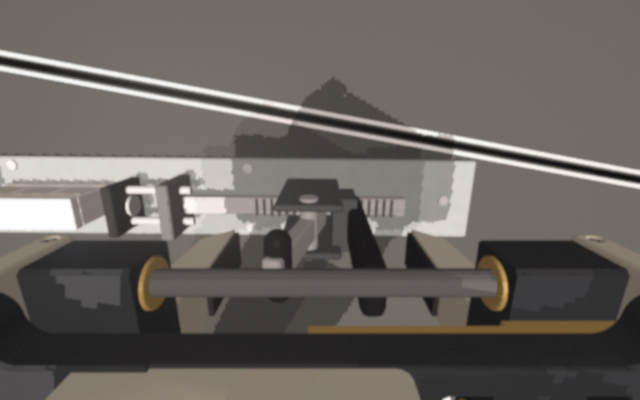

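The fingers straddle the trigger (278,255) and the handle (372,290). The pad shows at (128,208) and the jaw plate at (176,206). First squeeze.

```bash
python3 -m handwheel '0 0.05 0 0 0 0 0.6;0 0.1 0 0 0 0 0.3;0 0.11 0 0 0 0 0;0 0.11 0 0 0 0 -0.3;0 0.11 0 0 0 0 -0.6;0 0.11 0 0 0 0 -0.6;0 0.11 0 0 0 0 -0.6;0 0.11 0 0 0 0 -0.6' | cat
cat > m.py <<'E'
from fit import *
C=(594.5,103.2,1.745)
t,r,o=tool(); print("tcp in clamp",R.from_euler("z",-C[2]).apply(t-[C[0],C[1],0]).round(1),o["grip_width"],o["time"])
p=viewer.capture("wrist")
for n in ("pad","jaw","wall"):
    for d in viewer.cut_out(n,p)[:2]:
        ys,xs=np.where(d["pixels"]); 
        w=R.from_euler("z",-C[2]).apply(onz(p,d["centre"],54)-[C[0],C[1],0])
        print(n,d["centre"],round(d["score"],2),"cols",np.percentile(xs,[2,98]),"rows",ys.min(),ys.max(),w.round(1)[:2])
save(p,"m%d"%p["shot"]); print(p["shot"])
E
python3 m.py
```

```text
time: 13.08
tool_pos: [638.3, -136.3, 115.2]
tcp_rot: [-3.136, -0.001, 0.18]
contact_force: [-3.6, 14.1, 9.3]
grip_width: 43.2
finger_force: 8.0
tcp in clamp [-243.5   -1.6  115.2] 43.17505599547811 13.0833
pad [116.2, 206.6] 0.98 cols [ 88. 176.] rows 176 235 [-88.3  -4.6]
jaw [159.7, 204.8] 0.68 cols [ 91. 381.] rows 174 239 [-120.9   -6.2]
wall [43.0, 204.7] 0.75 cols [ 1. 86.] rows 182 228 [-33.9  -5.8]
16
```

```bash
python3 -m handwheel '0 0.02 0 0 0 0 -0.8;0 0.02 0 0 0 0 -0.8;0 0.02 0 0 0 0 -0.8;0 0.02 0 0 0 0 -0.8' | cat; python3 m.py
```

```text
time: 13.62
tool_pos: [639.3, -141.4, 115.0]
tcp_rot: [-3.14, -0.002, 0.178]
contact_force: [-1.7, 5.8, 8.6]
grip_width: 32.8
finger_force: 29.1
tcp in clamp [-248.6   -1.7  115. ] 32.78984218147379 13.6167
jaw [143.2, 206.3] 0.69 cols [ 74. 366.] rows 174 239 [-114.4   -5.5]
wall [38.1, 203.3] 0.59 cols [ 1. 69.] rows 183 230 [-37.   -7.6]
wall [97.1, 204.2] 0.35 cols [ 71. 160.] rows 176 236 [-80.5  -7. ]
17
```

Fully in: width 32.8 mm, jaw advanced about 13 mm. Now I release and measure, adding a brightness profile along the clamp at plate-top height.

```bash
cat >> m.py <<'E'
g=cv2.cvtColor(p["frame"],cv2.COLOR_RGB2GRAY)
xs=np.arange(-134,-30,2.); prof=[]
for x in xs:
    P=[proj(p,R.from_euler("z",C[2]).apply([x,y,54])+[C[0],C[1],0]) for y in np.arange(-14,15,4.)]
    prof.append(int(np.median([g[int(round(v)),int(round(u))] if 0<=u<639.5 and 0<=v<399.5 else 0 for u,v in P])))
print(" ".join(f"{int(x)}:{v}" for x,v in zip(xs,prof)))
print("pad left x",[R.from_euler("z",-C[2]).apply(onz(p,(np.percentile(np.where(d["pixels"])[1],1),205),54)-[C[0],C[1],0]).round(1)[0] for d in viewer.cut_out("pad",p)[:1]])
E
python3 -m handwheel '0 0 0 0 0 0 0;0 -0.05 0 0 0 0 1;0 -0.09 0 0 0 0 1;0 -0.09 0 0 0 0 1;0 -0.09 0 0 0 0 1;0 -0.09 0 0 0 0 1;0 -0.09 0 0 0 0 1' | cat; python3 m.py
```

```text
time: 14.4
tool_pos: [637.0, -133.5, 113.2]
tcp_rot: [-3.141, 0.0, 0.178]
contact_force: [0.8, -0.2, -0.2]
grip_width: 74.7
finger_force: 0.0
tcp in clamp [-240.5   -0.8  113.2] 74.68894657812636 14.4
pad [104.7, 205.8] 0.81 cols [ 80. 168.] rows 176 237 [-79.3  -5.4]
jaw [152.7, 203.6] 0.69 cols [ 82. 377.] rows 173 239 [-114.8   -7.2]
jaw [42.1, 203.7] 0.32 cols [ 1. 78.] rows 182 229 [-33.8  -6.9]
wall [40.7, 204.8] 0.76 cols [ 1. 77.] rows 182 228 [-32.6  -6. ]
wall [280.7, 240.0] 0.66 cols [255.2 317. ] rows 211 302 [-207.5   21.4]
18
-134:217 -132:217 -130:214 -128:213 -126:228 -124:224 -122:172 -120:72 -118:68 -116:68 -114:66 -112:65 -110:95 -108:141 -106:151 -104:151 -102:152 -100:177 -98:162 -96:147 -94:129 -92:70 -90:88 -88:94 -86:96 -84:104 -82:116 -80:150 -78:59 -76:50 -74:49 -72:49 -70:51 -68:63 -66:75 -64:78 -62:80 -60:113 -58:122 -56:162 -54:121 -52:124 -50:208 -48:252 -46:253 -44:253 -42:253 -40:254 -38:253 -36:253 -34:253 -32:253
pad left x [np.float64(-60.6)]
```

Free-state profile: plate top from -120 to -110, pad top from -78 to -69, wall end at about -51. That puts the slide at about 24 mm, so about 3 more squeezes. Squeeze 2.

```bash
python3 -m handwheel '0 0 0 0 0 0 1;0 0.03 0 0 0 0 0.6;0 0.08 0 0 0 0 0.2;0 0.09 0 0 0 0 -0.2;0 0.09 0 0 0 0 -0.6;0 0.09 0 0 0 0 -0.8;0 0.09 0 0 0 0 -0.8;0 0.09 0 0 0 0 -0.8' | tail -2
python3 -m handwheel '0 0 0 0 0 0 -0.8;0 0 0 0 0 0 -0.8;0 0 0 0 0 0 -0.8;0 0 0 0 0 0 -0.8;0 0 0 0 0 0 -0.8' | cat
python3 -m handwheel '0 0 0 0 0 0 0;0 -0.05 0 0 0 0 1;0 -0.09 0 0 0 0 1;0 -0.09 0 0 0 0 1;0 -0.09 0 0 0 0 1;0 -0.09 0 0 0 0 1;0 -0.09 0 0 0 0 1;0 -0.09 0 0 0 0 1' | tail -2; python3 m.py
```

```text
grip_width: 49.6
finger_force: 7.4
time: 15.73
tool_pos: [639.0, -141.4, 114.6]
tcp_rot: [-3.14, -0.001, 0.178]
contact_force: [-1.9, 5.2, 7.0]
grip_width: 32.4
finger_force: 29.6
grip_width: 81.6
finger_force: 0.0
tcp in clamp [-240.6   -0.9  113.2] 81.62039658367499 16.4
pad [91.3, 205.0] 0.92 cols [ 64. 155.] rows 176 236 [-69.6  -6. ]
jaw [136.3, 203.4] 0.88 cols [ 68. 361.] rows 173 239 [-102.8   -7.4]
wall [36.8, 202.9] 0.63 cols [ 1. 64.] rows 181 229 [-30.1  -7.5]
19
-134:217 -132:218 -130:217 -128:216 -126:216 -124:217 -122:217 -120:213 -118:213 -116:217 -114:228 -112:190 -110:94 -108:68 -106:68 -104:66 -102:65 -100:66 -98:98 -96:143 -94:151 -92:150 -90:150 -88:159 -86:153 -84:117 -82:68 -80:89 -78:92 -76:95 -74:103 -72:94 -70:141 -68:68 -66:50 -64:47 -62:48 -60:46 -58:50 -56:65 -54:75 -52:76 -50:86 -48:117 -46:149 -44:241 -42:253 -40:253 -38:253 -36:253 -34:253 -32:253
pad left x [np.float64(-48.9)]
```

Slide about 36 mm now. Squeeze 3.

```bash
python3 -m handwheel '0 0 0 0 0 0 1;0 0.03 0 0 0 0 0.6;0 0.08 0 0 0 0 0.2;0 0.09 0 0 0 0 -0.2;0 0.09 0 0 0 0 -0.6;0 0.09 0 0 0 0 -0.8;0 0.09 0 0 0 0 -0.8;0 0.09 0 0 0 0 -0.8' | tail -2
python3 -m handwheel '0 0 0 0 0 0 -0.8;0 0 0 0 0 0 -0.8;0 0 0 0 0 0 -0.8;0 0 0 0 0 0 -0.8;0 0 0 0 0 0 -0.8' | cat
python3 m.py
python3 -m handwheel '0 0 0 0 0 0 0;0 -0.05 0 0 0 0 1;0 -0.09 0 0 0 0 1;0 -0.09 0 0 0 0 1;0 -0.09 0 0 0 0 1;0 -0.09 0 0 0 0 1;0 -0.09 0 0 0 0 1;0 -0.09 0 0 0 0 1' | tail -2; python3 m.py
```

```text
grip_width: 50.1
finger_force: 8.0
time: 17.73
tool_pos: [638.9, -141.4, 114.7]
tcp_rot: [-3.14, -0.001, 0.178]
contact_force: [-1.7, 4.7, 7.2]
grip_width: 32.7
finger_force: 29.8
tcp in clamp [-248.6   -1.4  114.7] 32.698569827138364 17.7333
pad [76.9, 205.5] 0.75 cols [ 52. 142.] rows 176 234 [-65.5  -5.7]
jaw [117.8, 204.7] 0.93 cols [ 56. 257.] rows 173 239 [-95.9  -6.4]
jaw [25.5, 204.0] 0.45 cols [ 1. 53.] rows 182 229 [-27.8  -6.7]
wall [28.0, 205.9] 0.74 cols [ 1. 52.] rows 182 228 [-29.3  -5.3]
wall [304.5, 249.7] 0.74 cols [281. 319.] rows 211 302 [-233.3   29.5]
20
-134:218 -132:218 -130:217 -128:216 -126:217 -124:218 -122:217 -120:216 -118:214 -116:214 -114:224 -112:230 -110:230 -108:230 -106:229 -104:229 -102:205 -100:84 -98:68 -96:66 -94:65 -92:64 -90:64 -88:67 -86:99 -84:141 -82:151 -80:150 -78:148 -76:99 -74:94 -72:105 -70:101 -68:162 -66:60 -64:45 -62:45 -60:45 -58:44 -56:45 -54:60 -52:72 -50:74 -48:80 -46:116 -44:133 -42:230 -40:253 -38:253 -36:253 -34:253 -32:253
pad left x [np.float64(-46.5)]
grip_width: 81.6
finger_force: 0.0
tcp in clamp [-240.5   -0.9  113.2] 81.62755669655984 18.65
pad [86.9, 203.6] 0.65 cols [ 61. 153.] rows 176 236 [-66.6  -7.1]
jaw [128.5, 205.6] 0.85 cols [ 64. 266.] rows 173 239 [-96.8  -5.7]
wall [31.9, 202.4] 0.73 cols [ 1. 60.] rows 182 228 [-26.6  -7.9]
21
-134:218 -132:217 -130:217 -128:217 -126:216 -124:217 -122:217 -120:216 -118:214 -116:214 -114:221 -112:231 -110:230 -108:230 -106:229 -104:228 -102:208 -100:120 -98:68 -96:67 -94:66 -92:65 -90:66 -88:73 -86:109 -84:145 -82:150 -80:150 -78:145 -76:96 -74:94 -72:104 -70:108 -68:146 -66:87 -64:49 -62:48 -60:47 -58:46 -56:48 -54:61 -52:74 -50:77 -48:79 -46:115 -44:142 -42:236 -40:253 -38:253 -36:253 -34:253 -32:253
pad left x [np.float64(-46.0)]
```

Reading the profile properly, rear faces are dark and tops lighter. Pad face is at about -46, wall home, and the plate-to-pad gap has gone from 31 to 22 mm, so the spring is in about 8–9 mm (roughly 4 N). One more full squeeze brings it to about 20 mm (roughly 9 N), well inside the limits, and I hold that one. I'll close gently.

```bash
python3 -m handwheel '0 0 0 0 0 0 1;0 0.03 0 0 0 0 0.6;0 0.08 0 0 0 0 0.3;0 0.09 0 0 0 0 0.1;0 0.09 0 0 0 0 0;0 0.09 0 0 0 0 -0.1;0 0.09 0 0 0 0 -0.2;0 0.09 0 0 0 0 -0.25' | tail -2
python3 -m handwheel '0 0 0 0 0 0 -0.3;0 0 0 0 0 0 -0.4;0 0 0 0 0 0 -0.6;0 0 0 0 0 0 -0.8;0 0 0 0 0 0 -0.8;0 0 0 0 0 0 -0.8;0 0 0 0 0 0 -0.8;0 0 0 0 0 0 -0.8' | cat
python3 m.py
python3 - <<'E'
from h import *
p=viewer.capture("side");q=viewer.capture("wrist")
cv2.imwrite("pics/end.png",np.vstack([cv2.resize(p["frame"][100:260,170:426],(480,300)),cv2.resize(q["frame"][130:330,0:320],(480,300))])[:,:,::-1])
E
```

```text
grip_width: 49.7
finger_force: 9.4
time: 20.23
tool_pos: [639.0, -141.4, 114.9]
tcp_rot: [-3.14, -0.001, 0.178]
contact_force: [-2.6, 4.1, 8.3]
grip_width: 32.6
finger_force: 29.9
tcp in clamp [-248.6   -1.4  114.9] 32.61726209862893 20.2333
pad [71.7, 208.1] 0.68 cols [ 53. 144.] rows 176 234 [-61.1  -3.6]
pad [115.0, 202.6] 0.54 cols [ 56. 254.] rows 173 237 [-94.1  -8. ]
jaw [111.7, 207.1] 0.61 cols [ 56. 253.] rows 174 238 [-91.   -4.5]
wall [29.9, 204.4] 0.62 cols [ 1. 53.] rows 181 229 [-30.8  -6.4]
22
-134:217 -132:217 -130:217 -128:217 -126:217 -124:217 -122:216 -120:216 -118:215 -116:215 -114:225 -112:230 -110:230 -108:230 -106:230 -104:227 -102:227 -100:228 -98:228 -96:228 -94:227 -92:221 -90:117 -88:68 -86:66 -84:65 -82:63 -80:63 -78:62 -76:71 -74:112 -72:145 -70:150 -68:149 -66:137 -64:52 -62:45 -60:44 -58:43 -56:45 -54:60 -52:73 -50:74 -48:80 -46:114 -44:134 -42:234 -40:253 -38:253 -36:253 -34:253 -32:253
pad left x [np.float64(-47.1)]
```

View pics/end.png

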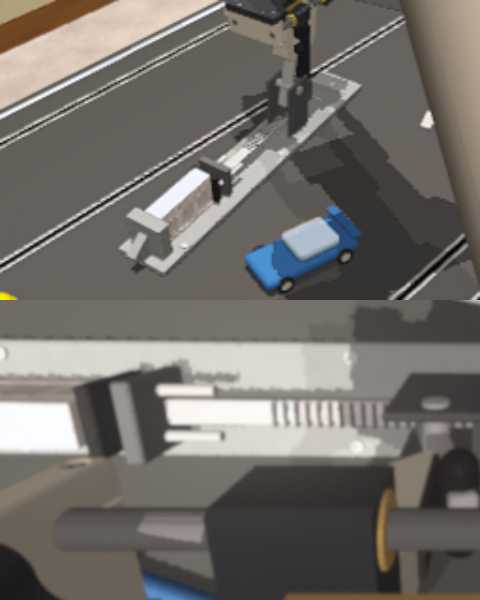

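The views show the wall standing between the jaw block (145,235) and the pad (215,185), with a gap of about 10 mm left at the pad, so the spring is in about 20 mm. The fingers hold the trigger fully in at 30 N. Handing in.

```bash
python3 -c "
from plant import bot
print(bot.close_job())"
```

```text
the job is handed in; nothing more can be done
None
```

I handed the job in at about 20 s: the wall stands clamped against the fixed jaw with the spring in about 20 of 30 mm (about 9 N, deeper than halfway but within limits), and the fingers still hold the trigger fully in; no verdict came back.

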